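# Set the fly-drying wheel to its third click and start it

### The arm

A 7-joint arm with a two-finger parallel gripper is mounted at the origin on the work surface. World frame = base frame: x ahead of the robot, y to its left, z up, the work surface at z = 0. Lengths are in m, angles in rad, forces in N, time in s.
With the tool pointing down it reaches from about 0.4 to 0.875 m from the base axis. Payload 19.3 kg.
Tool frame: the origin (TCP) lies midway between the tips of the shut fingers; the grasp point (between the pads) lies bot.pinch_z behind it (bot.pinch_z is the distance from the TCP to the grasp point, in m); z points along the fingers, y is the line along which they close (so a half turn about z gives the same grasp; the last joint's range is limited). The gripper opens to 85 mm and grips with 20 to 120 N. Pads are 22 mm wide; open, the fingers measure 114 mm over their backs; the gripper's body (76 mm by 85 mm) begins 54 mm behind the grasp point. The pads swing forward as they close: fully open they stand 13 mm farther back than shut.
Start: joints at [-1.352, 0.521, -0.036, 1.599, 0.021, 1.021, -0.113], TCP at [0.178, 0.599, 0.231] pointing down, gripper open.
Joint ranges: [-2.91, 2.91], [-0.3, 2.13], [-1.5, 1.42], [0.17, 2.43], [-1.26, 4.41], [0.16, 1.93], [-2.52, 2.52]. Speed limits (rad/s): [1.89, 1.89, 2.39, 2.39, 3.01, 3.01, 3.01].

### API

Orientations are given as [roll, pitch, yaw] about the fixed x, y, z axes, in that order (R = Rz(yaw) Ry(pitch) Rx(roll)).
In Python, from workcell import readout, grab_frame, camera_info, workorder, bot gives the robot as it stands. The module is installed in compiled form; this text tells all that it offers.
- The arm moves only by the tool drive_tool, never from a script. Its argument "targets" is a list of rows, each an object of numbers: "dx", "dy", "dz": the shift along the tool's x, y, z as a fraction of full scale; "yaw": the turn about the tool's z as a fraction of full scale; "fingers": the closure, from 0 (fully open) to 1 (shut). In form: [{"dx": .., "dy": .., "dz": .., "yaw": .., "fingers": ..}, ...]. A call has 1 to 20 rows; each row shifts and turns the commanded pose from where the row before left it, along the tool's axes as they then stand; what a row does not reach is not made up. Full scale, the value 1, is 0.1 m for a shift and 90 degrees for a turn. A row lasts 1/10 s, in which the tool goes at most 50 mm and 8.59 degrees, less where a joint would pass 70% of its speed; a pose out of reach is approached as far as the arm can. A call with a number of a shift or a turn outside -1 to 1 is refused whole. A call with a gripper value outside its range is refused whole. The fingers move at their own pace and stop on an object; "squeeze" is the grip in N (left out, the last holds). Time passes only in rows, so rows that do not move let the fingers close. It gives the time, the measured TCP pose, the force, the opening and the grip force at its end, in the units of the state.
- readout.observe(): the state, without advancing time (a new reading comes with each control period).
- grab_frame(name): name is "scene" or "side" or "wrist"; returns the picture (400x640x3 uint8, blue, green, red); there is no depth.
- camera_info(name): a dict with "fx", "fy", "cx", "cy" (pixels), "T" (4x4, takes a point from camera to world coordinates); the wrist camera has in their place "hand_eye" (4x4, takes a point from camera to tool coordinates, whose origin is the TCP and whose axes are the flange's). Camera axes: x right, y up, looking along -z (the intrinsics and any distortion apply to the point x, -y, -z); pixel columns grow to the right and rows downward; lengths in m; the calibration is good to about 2 mm. The wrist camera is an equidistant fisheye: a pixel r from the principal point sees the ray r / f radians off the axis. A picture is of the moment at which its call begins: read the wrist's pose just before it. camera_info takes no time and is no camera call.
- workorder.job_done(): hands the job in; it is judged then, once.
The state is a dict: "clock": time; "qpos": joint angles; "qd": joint speeds; "joint_efforts": joint torques, N m; "position": TCP position; "tool_rot": TCP orientation; "force": force on the tool from outside, world axes, zero at the start; "moment": the same for the moment, N m; "grip_width": finger opening in m; "finger_force": force on a finger pad.
Only numpy, scipy, OpenCV 4.12 (cv2) and the standard library are available. Lean on these libraries where they do the work, as an engineer would, in place of code of your own. Each camera call takes 0.05 s, during which the arm holds its last target. There are 200 camera calls.

### The job

Set the speed of the fly-drying wheel: push its speed lever all the way back to the off stop, which is the end of the slot farthest from the foam wheel, then slide it towards the wheel and stop in the third click without running on past that click. Once the lever sits in the third click, press the round start button fully down and let it go. Leave everything else on the bench standing where it is.

Things in the scene. Friction and masses are not known exactly. Their poses are not given: they have to be found in the camera images.
- dryer: fly-drying machine, fixed: grey case 180 (x) x 300 (y) x 60 tall mm; dark foam wheel (116 dia, axle along y, y = 172 to 200, top 128 above bench, flies on hooks to 148) beyond its +y end. Origin under the case's centre; x across the case (away from the robot at yaw 0), y along it to the wheel, z up. Yaw within 0.45 rad of 0. Lever slot along y at x = -35; start button at x = -35, y = 75
- slot_off (a point): point on the case top (60 mm above the bench) below the middle of the speed lever when it is at its off stop: machine frame (-35, -110, 60). The slot runs 75 from here along machine +y; six dark lines beside it, 15 apart, mark off and clicks one to five
- speed (a joint): lever travel, m: 0 at the off stop, grows towards the wheel, 0.075 at the far end. Detents every 0.015: 0 off, 0.015 first click, 0.030 second, 0.045 third, 0.060, 0.075. Pushed out of a detent it resists with up to 4 to 5 N a quarter of the way to the next, falling to 1 N midway; within 1 mm past midway it jumps by itself into the next detent and stays. Starts at the first, second or third click
- speed_top (a point): centre of the top of the speed lever: upright bare aluminium paddle, 24 mm across the slot (machine x), 10 thick along it (machine y), top 35 above the case (95 above the bench), solid from 5 above the case. Axes as the machine's
- start_top (a point): centre of the top face of the round white start button, 28 dia, in a black housing on the case top; sinks 6 straight down
- start (a joint): how far the button is pressed, m: 0 released, 0.006 fully down (about 5 N); springs back
- thread_a: wooden thread spool, 28 dia x 34 tall, standing on the case top on the side away from the robot (mm). Origin at the centre of its underside. Bystander
- thread_b: white thread spool, 32 dia x 38 tall, on the table (mm). Origin at the centre of its underside. Bystander
- bead_jar: small glass jar with metal lid, 40 dia x 45 tall, standing on the case top on the side away from the robot (mm). Origin at the centre of its underside. Bystander
- resin: amber bottle with black cap, 32 dia x 85 tall, standing on the table on the robot's side of the machine (mm). Origin at the centre of its underside. Bystander
- torch: yellow pocket torch lying flat, 95 x 22 x 20, on the table (mm). Origin at the centre of its underside. Bystander
- rule: brass rule lying flat, 30 x 150 x 4, on the table (mm). Origin at the centre of its underside. Bystander
- scissors: small scissors lying flat, about 130 long, 6 thick, on the table (mm). Origin at the centre of its underside. Bystander

How it is judged:
By the outcome, as a careful person would: the job done as asked, in the order asked, and still so for the second after the job is handed in, with the robot touching nothing.
It also fails if it takes over 48 s, if anything falls off the work surface, if the arm or the gripper's body presses on something with over 40 N, if the wrist force passes 120 N, or if a joint passes its speed limit or range.

## Working session

There is one attempt and no reset: what is moved stays moved. The work goes in short steps, Python scripts to look and compute and a tool call to move; the robot and the scene stay as the last step left them, time stands still between calls to the robot, and variables do not carry over. Pictures are saved under pics/ and viewed, at most 10 in all, crops included, and the job is handed in when it is done.

Besides the shell and the picture viewer there is one more tool, called after "Emit:" as name(argument=value, ...), one argument or row to a line, values as JSON. drive_tool: Moves the arm, as the interface text tells. Shift numbers are shares of 0.1 m and turn numbers shares of 90 degrees, none past 1 either way. Its arguments: {"type":"object","properties":{"targets":{"type":"array","items":{"type":"object","properties":{"dx":{"type":"number","minimum":-1,"maximum":1},"dy":{"type":"number","minimum":-1,"maximum":1},"dz":{"type":"number","minimum":-1,"maximum":1},"yaw":{"type":"number","minimum":-1,"maximum":1},"fingers":{"type":"number"}}}},"squeeze":{"type":"number"}},"required":["targets"]}

```bash
mkdir -p pics; python3 - <<'E'
from workcell import readout, grab_frame, camera_info, bot
import cv2, numpy as np
np.set_printoptions(precision=4,suppress=True)
s=readout.observe(); print(s['position'],s['tool_rot'],s['clock'],s['grip_width'],bot.pinch_z)
for n in ["scene","side","wrist"]:
    cv2.imwrite(f"pics/{n}0.png",grab_frame(n)); print(n,camera_info(n))
E
```

```text
[0.1779 0.5988 0.2307] [-3.1404  0.0001  2.8528] 0.0 0.0856852048813199 0.0187
scene {'fx': 414.8603257702467, 'fy': 414.8603257702467, 'cx': 319.16814000582855, 'cy': 200.97162046530278, 'T': array([[-0.8633, -0.3107,  0.3976,  0.9558],
       [ 0.5046, -0.541 ,  0.6729,  0.7121],
       [ 0.0061,  0.7816,  0.6238,  0.7539],
       [ 0.    ,  0.    ,  0.    ,  1.    ]])}
side {'fx': 371.312793688666, 'fy': 371.312793688666, 'cx': 316.9136195990964, 'cy': 208.17238620933236, 'T': array([[ 0.9508,  0.1542, -0.2687,  0.2762],
       [-0.309 ,  0.5354, -0.7861, -0.8168],
       [ 0.0226,  0.8304,  0.5567,  0.6622],
       [ 0.    ,  0.    ,  0.    ,  1.    ]])}
wrist {'fx': 309.70691628693146, 'fy': 309.70691628693146, 'cx': 319.6689463527862, 'cy': 197.44816343466297, 'hand_eye': array([[-0.0008,  0.9542,  0.2993,  0.0752],
       [ 1.    ,  0.0008,  0.0001,  0.0011],
       [-0.0001,  0.2993, -0.9542, -0.1421],
       [ 0.    ,  0.    ,  0.    ,  1.    ]])}
```

View pics/scene0.png

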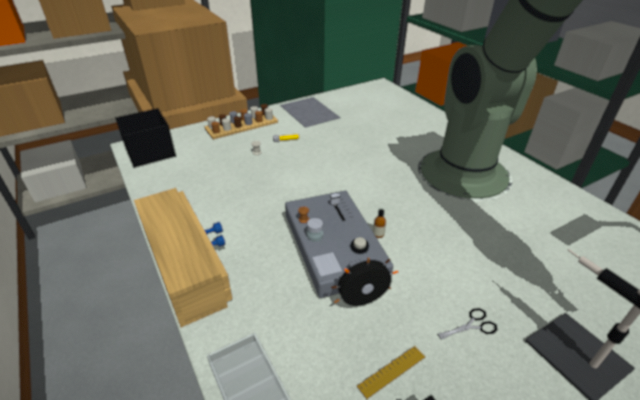

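View pics/side0.png

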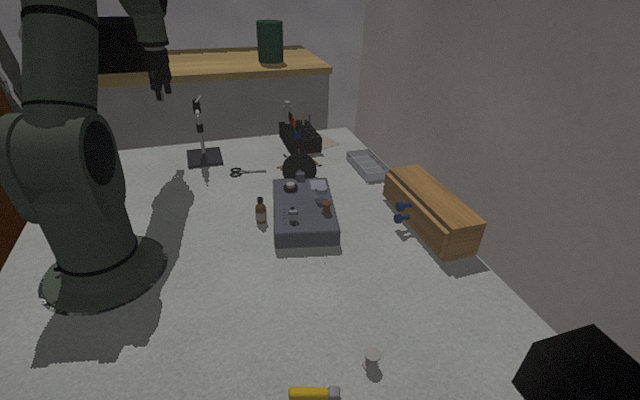

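The scene view shows the case with top corners near (286,204), (346,193), (391,262), (321,293), the lever at about (335,200), the button at (360,243) and the resin bottle at (380,225). The side view has the lever at about (293,213) and the button at (290,186).

```bash
cat > h.py <<'E'
from workcell import readout, grab_frame, camera_info, bot
import cv2, numpy as np
from scipy.spatial.transform import Rotation as Ro
np.set_printoptions(precision=4,suppress=True)
def ray(n,px,s=None):
    c=camera_info(n); u=(px[0]-c['cx'])/c['fx']; v=(px[1]-c['cy'])/c['fy']
    if n=='wrist':
        r=np.hypot(u,v); k=np.sin(r)/max(r,1e-9); d=np.array([u*k,-v*k,-np.cos(r)])
        T=np.eye(4); T[:3,:3]=Ro.from_euler('xyz',s['tool_rot']).as_matrix(); T[:3,3]=s['position']; T=T@c['hand_eye']
    else: d=np.array([u,-v,-1.]); T=c['T']
    return T[:3,3],T[:3,:3]@d
def onz(n,px,z,s=None):
    o,d=ray(n,px,s); return o+d*(z-o[2])/d[2]
E
python3 - <<'E'
from h import *
for p in [(286,204),(346,193),(391,262),(321,293)]: print('corner',onz('scene',p,.06))
for p in [(273,180),(329,178),(340,234),(274,234)]: print('side corner',onz('side',p,.06))
print(onz('scene',(335,199),.095),onz('scene',(360,242),.08),onz('side',(293,209),.095),onz('side',(290,184),.08))
a=cv2.imread('pics/scene0.png')[180:310,275:405]; b=cv2.imread('pics/side0.png')[150:250,255:355]
cv2.imwrite('pics/c0.png',np.hstack([cv2.resize(a,(400,400),interpolation=2),cv2.resize(b,(400,400),interpolation=2)]))
E
```

```text
corner [ 0.5963 -0.0691  0.06  ]
corner [ 0.4318 -0.03    0.06  ]
corner [0.4841 0.2362 0.06  ]
corner [0.6663 0.2328 0.06  ]
side corner [0.4799 0.2305 0.06  ]
side corner [0.661  0.1935 0.06  ]
side corner [ 0.5876 -0.1001  0.06  ]
side corner [ 0.4207 -0.0512  0.06  ]
[0.4965 0.0146 0.095 ] [0.5211 0.164  0.08  ] [ 0.4859 -0.0017  0.095 ] [0.5184 0.1568 0.08  ]
```

View pics/c0.png

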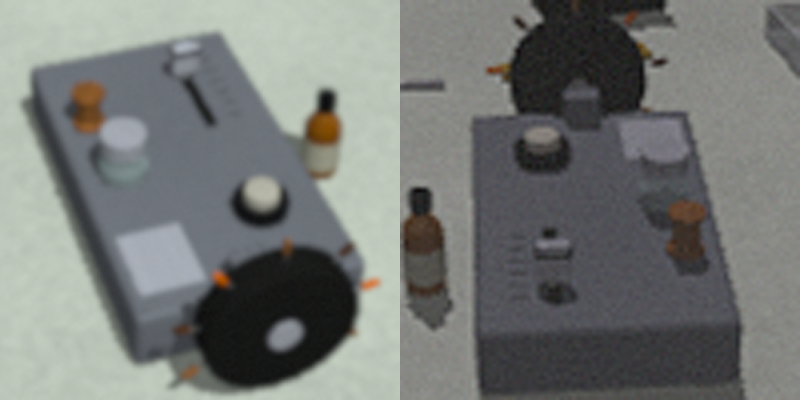

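The crop confirms the layout: the lever is near the off end, the wheel is at the far end, and the machine yaw is about -0.2 rad. Next I move above the lever for a close wrist view.

Emit:
drive_tool(
  targets=[
    {"dx": -0.23,"dy": -0.23,"fingers": 0.5},
    {"dx": -0.23,"dy": -0.23},
    {"dx": -0.23,"dy": -0.23},
    {"dx": -0.23,"dy": -0.23},
    {"dx": -0.23,"dy": -0.23},
    {"dx": -0.23,"dy": -0.23},
    {"dx": -0.23,"dy": -0.23},
    {"dx": -0.23,"dy": -0.23},
    {"dx": -0.23,"dy": -0.23},
    {"dx": -0.23,"dy": -0.23},
    {"dx": -0.23,"dy": -0.23},
    {"dx": -0.23,"dy": -0.23},
    {"dx": -0.23,"dy": -0.23},
    {"dx": -0.23,"dy": -0.23},
    {"dx": -0.23,"dy": -0.23},
    {"dx": -0.23,"dy": -0.23},
    {"dx": -0.23,"dy": -0.23},
    {"dx": -0.23,"dy": -0.23},
    {"dx": -0.23,"dy": -0.23},
    {"dx": 0,"dy": 0},
  ],
)

```text
invalid input
```

```bash
python3 - <<'E'
from h import *
import pickle
s=readout.observe(); f=grab_frame('wrist'); pickle.dump(s,open('s1.pkl','wb')); cv2.imwrite('pics/w1.png',f)
print(s['position'],s['tool_rot'],s['clock'],s['grip_width'],s['force'])
E
```

```text
[0.1779 0.5989 0.2308] [-3.1407  0.0001  2.8529] 0.15 0.08530211021725632 [-0.2606  0.0326 -0.3636]
```

View pics/w1.png

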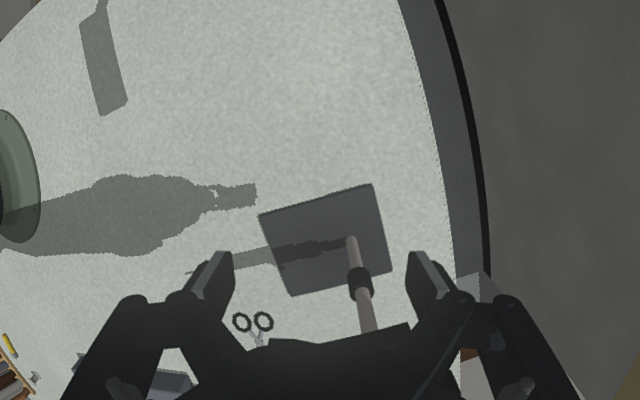

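The wrist view shows a stand with a leaning rod below the gripper, so I need its height before moving. The move was refused because each row needs every field.

```bash
python3 - <<'E'
from h import *
def tri(p,q):
    (o,d),(a,b)=ray('scene',p),ray('side',q)
    t=np.linalg.lstsq(np.c_[d,-b],a-o,rcond=None)[0]; return (o+d*t[0]+a+b*t[1])/2, np.linalg.norm(o+d*t[0]-a-b*t[1])
print(tri((571,251),(196,99)),tri((637,299),(199,117)),tri((616,332),(200,127)))
print(onz('scene',(600,360),0),onz('side',(203,163),0))
E
```

```text
(array([0.2947, 0.4956, 0.2445]), np.float64(0.03943480198876995)) (array([0.2719, 0.596 , 0.1752]), np.float64(0.03367711751737053)) (array([0.2808, 0.6086, 0.1171]), np.float64(0.0010063465949562433))
[0.2481 0.6105 0.    ] [0.2701 0.5373 0.    ]
```

The rod reaches about z = 0.25 near my path, so I lift clear first.

Emit:
drive_tool(
  targets=[
    {"dx": 0,"dy": 0,"dz": -0.3,"yaw": 0,"fingers": 0.5},
    {"dx": 0,"dy": 0,"dz": -0.3,"yaw": 0,"fingers": 0.5},
    {"dx": 0,"dy": 0,"dz": -0.3,"yaw": 0,"fingers": 0.5},
    {"dx": 0,"dy": 0,"dz": -0.3,"yaw": 0,"fingers": 0.5},
    {"dx": 0,"dy": 0,"dz": -0.3,"yaw": 0,"fingers": 0.5},
    {"dx": -0.2,"dy": -0.25,"dz": 0,"yaw": 0,"fingers": 0.5},
    {"dx": -0.24,"dy": -0.25,"dz": 0,"yaw": 0,"fingers": 0.5},
    {"dx": -0.24,"dy": -0.25,"dz": 0,"yaw": 0,"fingers": 0.5},
    {"dx": -0.24,"dy": -0.25,"dz": 0,"yaw": 0,"fingers": 0.5},
    {"dx": -0.24,"dy": -0.25,"dz": 0,"yaw": 0,"fingers": 0.5},
    {"dx": -0.24,"dy": -0.25,"dz": 0,"yaw": 0,"fingers": 0.5},
    {"dx": -0.24,"dy": -0.25,"dz": 0,"yaw": 0,"fingers": 0.5},
    {"dx": -0.24,"dy": -0.25,"dz": 0,"yaw": 0,"fingers": 0.5},
    {"dx": -0.24,"dy": -0.25,"dz": 0,"yaw": 0,"fingers": 0.5},
    {"dx": -0.24,"dy": -0.25,"dz": 0,"yaw": 0,"fingers": 0.5},
    {"dx": -0.24,"dy": -0.25,"dz": 0,"yaw": 0,"fingers": 0.5},
    {"dx": -0.24,"dy": -0.25,"dz": 0,"yaw": 0,"fingers": 0.5},
    {"dx": -0.24,"dy": -0.25,"dz": 0,"yaw": 0,"fingers": 0.5},
    {"dx": -0.24,"dy": -0.25,"dz": 0,"yaw": 0,"fingers": 0.5},
    {"dx": -0.24,"dy": -0.25,"dz": 0,"yaw": 0,"fingers": 0.5},
  ],
)

```text
clock: 2.2
position: [0.4128, 0.1368, 0.3814]
tool_rot: [3.141, 0.0, 2.853]
force: [-0.1, 0.3, 0.6]
grip_width: 0.043
finger_force: 0.0
```

Emit:
drive_tool(
  targets=[
    {"dx": -0.2,"dy": -0.15,"dz": 0.25,"yaw": -0.05,"fingers": 0.5},
    {"dx": -0.2,"dy": -0.15,"dz": 0.25,"yaw": 0,"fingers": 0.5},
    {"dx": -0.2,"dy": -0.15,"dz": 0.25,"yaw": 0,"fingers": 0.5},
    {"dx": -0.2,"dy": -0.15,"dz": 0.25,"yaw": 0,"fingers": 0.5},
    {"dx": -0.2,"dy": -0.15,"dz": 0.25,"yaw": 0,"fingers": 0.5},
    {"dx": 0,"dy": -0.1,"dz": 0.25,"yaw": 0,"fingers": 0.5},
    {"dx": 0,"dy": 0,"dz": 0.2,"yaw": 0,"fingers": 0.5},
    {"dx": 0,"dy": 0,"dz": 0,"yaw": 0,"fingers": 0.5},
    {"dx": 0,"dy": 0,"dz": 0,"yaw": 0,"fingers": 0.5},
  ],
)

```text
clock: 3.1
position: [0.4911, 0.0331, 0.2118]
tool_rot: [-3.141, -0.0, 2.931]
force: [0.0, 0.2, 1.8]
grip_width: 0.0426
finger_force: 0.0
```

```bash
python3 - <<'E'
from h import *
import pickle
s=readout.observe(); f=grab_frame('wrist'); pickle.dump(s,open('s1.pkl','wb')); cv2.imwrite('pics/w2.png',f)
cv2.imwrite('pics/w2c.png',cv2.resize(f[60:340,130:510],(800,590),interpolation=2))
print(s['position'],s['tool_rot'],s['clock'],s['grip_width'],s['force'])
E
```

```text
[0.4911 0.0331 0.2118] [-3.1414 -0.0002  2.9313] 3.1 0.04263209073972689 [0.0473 0.1772 1.8455]
```

View pics/w2.png

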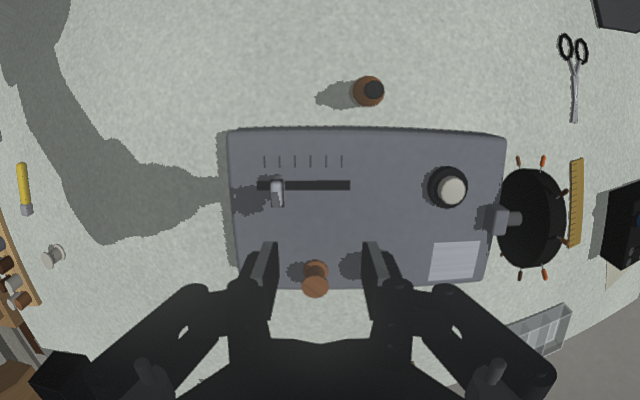

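The view shows the slot at row 185 (cols 257–350), six ticks at cols 264–342, row 160, the lever at (277,195), and the button at (452,190).

```bash
python3 - <<'E'
from h import *
import pickle
s=pickle.load(open('s1.pkl','rb')); f=cv2.imread('pics/w2.png'); g=cv2.cvtColor(f,cv2.COLOR_BGR2GRAY)
def comps(m,x0,y0,amin):
    n,_,st,c=cv2.connectedComponentsWithStats(m.astype(np.uint8))
    return [(c[i]+[x0,y0],st[i,:5].tolist()) for i in range(1,n) if st[i,4]>=amin]
P=lambda p,z: onz('wrist',p,z,s)
T=[]
for c,st in comps(g[150:172,255:352]<70,255,150,5): print('tick',c,st,P(c,.06)); T.append(P(c,.06))
for c,st in comps(g[174:196,285:356]<50,285,174,30): print('slot',c,st)
for c,st in comps(g[175:215,262:295]>115,262,175,10): print('lever',c,st,P(c,.095))
for c,st in comps(g[165:215,430:475]>140,430,165,30): print('button',c,st,P(c,.075),P(c,.08))
print('slot ends',P((257,185.5),.06),P((350.5,185),.06))
cv2.imwrite('pics/w2c.png',cv2.resize(f[145:215,245:365],(800,467),interpolation=cv2.INTER_CUBIC))
E
```

```text
slot [318.1563 184.7302] [1, 7, 64, 8, 467]
lever [276.9394 190.0985] [9, 7, 11, 24, 132] [ 0.4828 -0.0024  0.095 ]
button [453.0251 190.8265] [12, 14, 23, 25, 438] [0.5245 0.1633 0.075 ] [0.5226 0.1613 0.08  ]
slot ends [ 0.4827 -0.028   0.06  ] [0.5017 0.0629 0.06  ]
```

View pics/w2c.png

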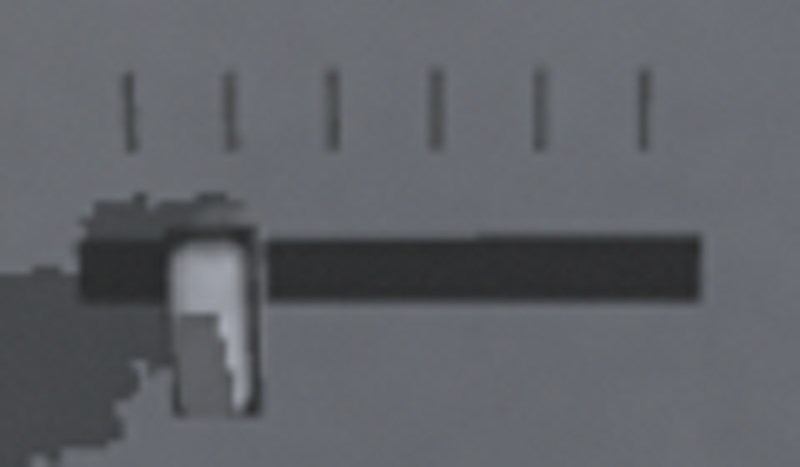

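```bash
python3 - <<'E'
from h import *
import pickle
s=pickle.load(open('s1.pkl','rb')); P=lambda p,z: onz('wrist',p,z,s)
S=6.667
t=np.array([P((245+x/S,145+110/S),.06) for x in (130,231,333,436,540,645)])
k=np.arange(6)*.015
A=np.polyfit(k,t[:,:2],1); d=A[0]; print('scale',np.linalg.norm(d)); d/=np.linalg.norm(d); n=np.array([d[1],-d[0]])
sl=np.array([P((245+80/S,145+270/S),.06),P((245+700/S,145+267/S),.06)])[:,:2]; mid=sl.mean(0); ds=(sl[1]-sl[0]); print('slot len',np.linalg.norm(ds),'yaw ticks,slot',np.arctan2(-d[0],d[1]),np.arctan2(-ds[0],ds[1]))
d=ds/np.linalg.norm(ds); n=np.array([d[1],-d[0]])
off=mid-.0375*d; print('off',off,'ticks along from off',(t[:,:2]-off)@d)
lev=P((245+213/S,145+325/S),.095)[:2]; print('lever',lev,(lev-off)@d,(lev-off)@n)
for z in(.07,.075,.08): b=P((453,190.5),z)[:2]; print('button',z,(b-off)@d,(b-off)@n)
print('button pred',off+.185*d,'third',off+.045*d,'first',off+.015*d,'d',d)
E
```

```text
scale 0.999484511744207
slot len 0.09234761993509195 yaw ticks,slot -0.2152882642516368 -0.20746212790510712
off [ 0.4844 -0.0195] ticks along from off [0.0001 0.0151 0.03   0.0449 0.06   0.0752]
lever [ 0.486  -0.0032] 0.016262924324955134 -0.0018101160652174506
button 0.07 0.18940403036631415 0.0026453645905627804
button 0.075 0.18702046673010964 0.0011997092563669487
button 0.08 0.18463690309390507 -0.00024594607782887847
button pred [0.5226 0.1616] third [0.4937 0.0246] first [ 0.4875 -0.0048] d [0.206  0.9786]
```

Lever is at the first click, and the tool's yaw is already aligned with the slot. I go down around the lever and grip it lightly.

Emit:
drive_tool(
  squeeze=30,
  targets=[
    {"dx": -0.044,"dy": -0.2,"dz": 0.1,"yaw": 0,"fingers": 0.5},
    {"dx": 0,"dy": -0.178,"dz": 0.2,"yaw": 0,"fingers": 0.5},
    {"dx": 0,"dy": 0,"dz": 0.3,"yaw": 0,"fingers": 0.5},
    {"dx": 0,"dy": 0,"dz": 0.3,"yaw": 0,"fingers": 0.5},
    {"dx": 0,"dy": 0,"dz": 0.3,"yaw": 0,"fingers": 0.5},
    {"dx": 0,"dy": 0,"dz": 0.15,"yaw": 0,"fingers": 0.5},
    {"dx": 0,"dy": 0,"dz": 0,"yaw": 0,"fingers": 0.5},
    {"dx": 0,"dy": 0,"dz": 0,"yaw": 0,"fingers": 0.5},
  ],
)

```text
clock: 3.95
position: [0.4881, -0.0047, 0.0774]
tool_rot: [3.141, 0.001, 2.932]
force: [-0.9, 0.2, 0.1]
grip_width: 0.0429
finger_force: 0.0
```

Emit:
drive_tool(
  targets=[
    {"dx": 0,"dy": 0,"dz": 0.04,"yaw": 0,"fingers": 0.8},
    {"dx": 0,"dy": 0,"dz": 0,"yaw": 0,"fingers": 1},
    {"dx": 0,"dy": 0,"dz": 0,"yaw": 0,"fingers": 1},
    {"dx": 0,"dy": 0,"dz": 0,"yaw": 0,"fingers": 1},
    {"dx": 0,"dy": 0,"dz": 0,"yaw": 0,"fingers": 1},
    {"dx": 0,"dy": 0,"dz": 0,"yaw": 0,"fingers": 1},
  ],
)

```text
clock: 4.55
position: [0.4878, -0.005, 0.073]
tool_rot: [3.141, 0.001, 2.931]
force: [-1.6, 0.1, 5.4]
grip_width: 0.0092
finger_force: 32.5
```

Emit:
drive_tool(
  targets=[
    {"dx": 0,"dy": -0.03,"dz": 0,"yaw": 0,"fingers": 1},
    {"dx": 0,"dy": -0.03,"dz": 0,"yaw": 0,"fingers": 1},
    {"dx": 0,"dy": -0.03,"dz": 0,"yaw": 0,"fingers": 1},
    {"dx": 0,"dy": -0.03,"dz": 0,"yaw": 0,"fingers": 1},
    {"dx": 0,"dy": -0.03,"dz": 0,"yaw": 0,"fingers": 1},
    {"dx": 0,"dy": 0,"dz": 0,"yaw": 0,"fingers": 1},
    {"dx": 0,"dy": 0,"dz": 0,"yaw": 0,"fingers": 1},
  ],
)

```text
clock: 5.25
position: [0.4846, -0.0199, 0.073]
tool_rot: [3.141, 0.001, 2.931]
force: [-1.5, -1.6, 7.2]
grip_width: 0.0092
finger_force: 32.5
```

Emit:
drive_tool(
  targets=[
    {"dx": 0,"dy": -0.01,"dz": 0,"yaw": 0,"fingers": 1},
    {"dx": 0,"dy": -0.01,"dz": 0,"yaw": 0,"fingers": 1},
    {"dx": 0,"dy": 0,"dz": 0,"yaw": 0,"fingers": 1},
  ],
)

```text
clock: 5.55
position: [0.4843, -0.0211, 0.073]
tool_rot: [3.141, 0.001, 2.932]
force: [-0.3, 3.4, 5.2]
grip_width: 0.0092
finger_force: 32.4
```

Emit:
drive_tool(
  targets=[
    {"dx": 0,"dy": -0.01,"dz": 0,"yaw": 0,"fingers": 1},
    {"dx": 0,"dy": -0.01,"dz": 0,"yaw": 0,"fingers": 1},
    {"dx": 0,"dy": 0,"dz": 0,"yaw": 0,"fingers": 1},
    {"dx": 0,"dy": 0,"dz": 0,"yaw": 0,"fingers": 1},
  ],
)

```text
clock: 5.95
position: [0.4843, -0.0213, 0.073]
tool_rot: [3.139, 0.001, 2.933]
force: [1.3, 13.0, 4.2]
grip_width: 0.0092
finger_force: 32.4
```

It's firmly against the off stop: 13 N, with no further motion. Now forward 45 mm.

Emit:
drive_tool(
  targets=[
    {"dx": 0,"dy": 0.03,"dz": 0,"yaw": 0,"fingers": 1},
    {"dx": 0,"dy": 0.03,"dz": 0,"yaw": 0,"fingers": 1},
    {"dx": 0,"dy": 0.03,"dz": 0,"yaw": 0,"fingers": 1},
    {"dx": 0,"dy": 0.03,"dz": 0,"yaw": 0,"fingers": 1},
    {"dx": 0,"dy": 0.03,"dz": 0,"yaw": 0,"fingers": 1},
    {"dx": 0,"dy": 0.03,"dz": 0,"yaw": 0,"fingers": 1},
    {"dx": 0,"dy": 0.03,"dz": 0,"yaw": 0,"fingers": 1},
    {"dx": 0,"dy": 0.03,"dz": 0,"yaw": 0,"fingers": 1},
    {"dx": 0,"dy": 0.03,"dz": 0,"yaw": 0,"fingers": 1},
    {"dx": 0,"dy": 0.03,"dz": 0,"yaw": 0,"fingers": 1},
    {"dx": 0,"dy": 0.03,"dz": 0,"yaw": 0,"fingers": 1},
    {"dx": 0,"dy": 0.03,"dz": 0,"yaw": 0,"fingers": 1},
    {"dx": 0,"dy": 0.03,"dz": 0,"yaw": 0,"fingers": 1},
    {"dx": 0,"dy": 0.03,"dz": 0,"yaw": 0,"fingers": 1},
    {"dx": 0,"dy": 0.03,"dz": 0,"yaw": 0,"fingers": 1},
    {"dx": 0,"dy": 0,"dz": 0,"yaw": 0,"fingers": 1},
    {"dx": 0,"dy": 0,"dz": 0,"yaw": 0,"fingers": 1},
  ],
)

```text
clock: 7.65
position: [0.4934, 0.0212, 0.073]
tool_rot: [3.141, 0.001, 2.932]
force: [-0.6, 3.3, 7.1]
grip_width: 0.0093
finger_force: 32.8
```

Emit:
drive_tool(
  targets=[
    {"dx": 0,"dy": 0.015,"dz": 0,"yaw": 0,"fingers": 1},
    {"dx": 0,"dy": 0,"dz": 0,"yaw": 0,"fingers": 1},
    {"dx": 0,"dy": 0,"dz": 0,"yaw": 0,"fingers": 1},
  ],
)

```text
clock: 7.95
position: [0.4936, 0.0224, 0.073]
tool_rot: [3.141, 0.001, 2.932]
force: [-0.2, 1.8, 6.9]
grip_width: 0.0096
finger_force: 32.8
```

Third click, 44.7 mm from the stop. I release partway, so the fingers stay symmetric, and lift straight up.

Emit:
drive_tool(
  targets=[
    {"dx": 0,"dy": 0,"dz": 0,"yaw": 0,"fingers": 0.6},
    {"dx": 0,"dy": 0,"dz": 0,"yaw": 0,"fingers": 0.6},
    {"dx": 0,"dy": 0,"dz": 0,"yaw": 0,"fingers": 0.6},
    {"dx": 0,"dy": 0,"dz": 0,"yaw": 0,"fingers": 0.6},
    {"dx": 0,"dy": 0,"dz": -0.3,"yaw": 0,"fingers": 0.6},
    {"dx": 0,"dy": 0,"dz": -0.3,"yaw": 0,"fingers": 0.6},
    {"dx": 0,"dy": 0,"dz": -0.3,"yaw": 0,"fingers": 0.6},
    {"dx": 0,"dy": 0,"dz": -0.3,"yaw": 0,"fingers": 0.6},
    {"dx": 0,"dy": 0,"dz": 0,"yaw": 0,"fingers": 0.6},
    {"dx": 0,"dy": 0,"dz": 0,"yaw": 0,"fingers": 0.6},
  ],
)

```text
clock: 8.95
position: [0.4933, 0.0222, 0.1925]
tool_rot: [3.141, 0.001, 2.932]
force: [-0.1, -0.3, -0.3]
grip_width: 0.0341
finger_force: 0.0
```

```bash
python3 - <<'E'
from h import *
s=readout.observe(); f=grab_frame('wrist'); cv2.imwrite('pics/w3.png',f)
print(s['position'],s['clock'],s['grip_width'],s['force'],s['tool_rot'])
E
```

```text
[0.4933 0.0222 0.1925] 8.95 0.03413445023460381 [-0.072  -0.2578 -0.2643] [3.141  0.0009 2.9315]
```

View pics/w3.png

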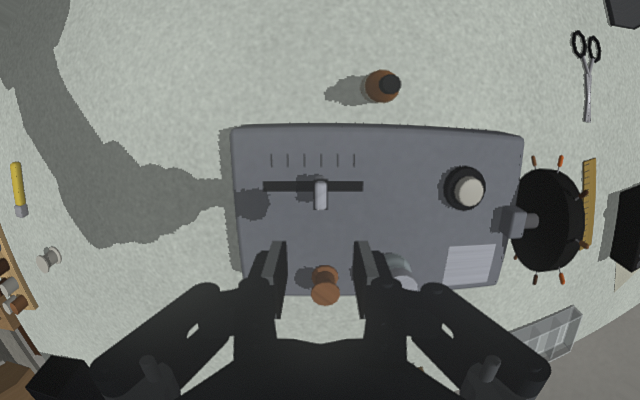

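The lever at (320,195) sits exactly by the fourth tick (321,160), the third click, and nothing else has moved. Now the button, with fingers shut.

Emit:
drive_tool(
  targets=[
    {"dx": 0,"dy": 0.2,"dz": 0,"yaw": 0,"fingers": 1},
    {"dx": 0,"dy": 0.3,"dz": 0,"yaw": 0,"fingers": 1},
    {"dx": 0,"dy": 0.3,"dz": 0,"yaw": 0,"fingers": 1},
    {"dx": 0,"dy": 0.3,"dz": 0,"yaw": 0,"fingers": 1},
    {"dx": 0,"dy": 0.2,"dz": 0.2,"yaw": 0,"fingers": 1},
    {"dx": 0,"dy": 0.13,"dz": 0.3,"yaw": 0,"fingers": 1},
    {"dx": 0,"dy": 0,"dz": 0.3,"yaw": 0,"fingers": 1},
    {"dx": 0,"dy": 0,"dz": 0.15,"yaw": 0,"fingers": 1},
    {"dx": 0,"dy": 0,"dz": 0,"yaw": 0,"fingers": 1},
    {"dx": 0,"dy": 0,"dz": 0,"yaw": 0,"fingers": 1},
  ],
)

```text
clock: 10.0
position: [0.5228, 0.1614, 0.0969]
tool_rot: [-3.141, -0.001, 2.931]
force: [0.9, 0.9, 0.8]
grip_width: 0.0001
finger_force: 0.0
```

Emit:
drive_tool(
  targets=[
    {"dx": 0,"dy": 0,"dz": 0.06,"yaw": 0,"fingers": 1},
    {"dx": 0,"dy": 0,"dz": 0.06,"yaw": 0,"fingers": 1},
    {"dx": 0,"dy": 0,"dz": 0.02,"yaw": 0,"fingers": 1},
    {"dx": 0,"dy": 0,"dz": 0.02,"yaw": 0,"fingers": 1},
    {"dx": 0,"dy": 0,"dz": 0.02,"yaw": 0,"fingers": 1},
    {"dx": 0,"dy": 0,"dz": 0,"yaw": 0,"fingers": 1},
  ],
)

```text
clock: 10.6
position: [0.523, 0.1619, 0.0793]
tool_rot: [-3.142, -0.0, 2.931]
force: [-0.5, -0.2, 2.5]
grip_width: -0.0002
finger_force: 1.5
```

Emit:
drive_tool(
  targets=[
    {"dx": 0,"dy": 0,"dz": 0.02,"yaw": 0,"fingers": 1},
    {"dx": 0,"dy": 0,"dz": 0.02,"yaw": 0,"fingers": 1},
    {"dx": 0,"dy": 0,"dz": 0,"yaw": 0,"fingers": 1},
  ],
)

```text
clock: 10.9
position: [0.5231, 0.1619, 0.0759]
tool_rot: [3.141, 0.0, 2.931]
force: [-5.0, -1.4, 17.3]
grip_width: -0.0002
finger_force: 8.7
```

Emit:
drive_tool(
  targets=[
    {"dx": 0,"dy": 0,"dz": 0.015,"yaw": 0,"fingers": 1},
    {"dx": 0,"dy": 0,"dz": 0,"yaw": 0,"fingers": 1},
    {"dx": 0,"dy": 0,"dz": 0,"yaw": 0,"fingers": 1},
  ],
)

```text
clock: 11.2
position: [0.5232, 0.162, 0.0754]
tool_rot: [3.14, 0.0, 2.931]
force: [-11.8, -2.7, 42.5]
grip_width: -0.0002
finger_force: 21.0
```

Hard bottom reached. Release and lift, then check.

Emit:
drive_tool(
  targets=[
    {"dx": 0,"dy": 0,"dz": -0.05,"yaw": 0,"fingers": 1},
    {"dx": 0,"dy": 0,"dz": -0.2,"yaw": 0,"fingers": 1},
    {"dx": 0,"dy": 0,"dz": -0.3,"yaw": 0,"fingers": 1},
    {"dx": 0,"dy": 0,"dz": -0.3,"yaw": 0,"fingers": 1},
    {"dx": 0,"dy": 0,"dz": -0.3,"yaw": 0,"fingers": 1},
    {"dx": 0,"dy": 0,"dz": 0,"yaw": 0,"fingers": 1},
    {"dx": 0,"dy": 0,"dz": 0,"yaw": 0,"fingers": 1},
  ],
)

```text
clock: 11.9
position: [0.5232, 0.1621, 0.189]
tool_rot: [3.141, 0.001, 2.932]
force: [-0.1, 0.4, -1.0]
grip_width: -0.0003
finger_force: 0.0
```

```bash
python3 - <<'E'
from h import *
s=readout.observe(); f=grab_frame('wrist'); cv2.imwrite('pics/w4.png',f)
print(s['position'],s['clock'],s['force'])
E
```

```text
[0.5232 0.1621 0.189 ] 11.9 [-0.1244  0.4017 -0.9858]
```

View pics/w4.png

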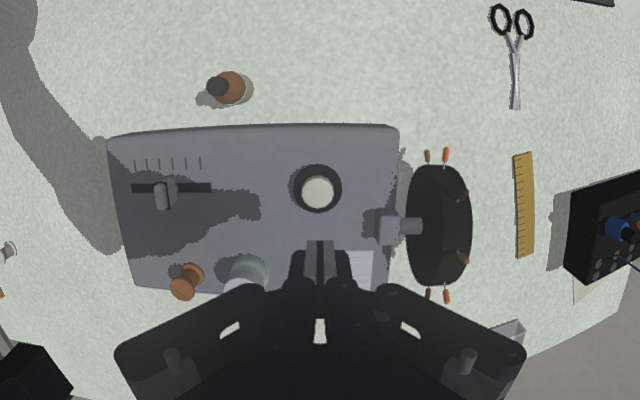

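The lever's base is still by the fourth tick (172,163), with its top leaning outward by perspective. The button (317,192) is up again and the bystanders are in place.

```bash
python3 -c "
from workcell import workorder; print(workorder.job_done())"
```

```text
the job is handed in; nothing more can be done
None
```

I pushed the speed lever back to its off stop, slid it to the third click, then pressed the start button down to a hard stop and let it go; the job is handed in at about 12 s, with no bystander seen to move.

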